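Finish the pinwheel layer of willow packs on the drying board

TASK

Finish the pinwheel layer on the drying board: bring the three packs of willow stakes from the table and lay them flat beside the one already there, each along its own edge of the board and with one end close up to the side of the next pack, so that the four run round a square open chimney in the middle. The first pack shows which way round the pattern goes and stays where it lies; leave the basket, the awl and the mug alone.

Things in the scene. Friction and masses are not known exactly. Their poses are not given: they have to be found in the camera images.
- board_top (a point): Slatted plywood board, 210 x 210 x 18 mm, fixed, turned any way. Site at the centre of its top face, x and y parallel to its edges, z up. Pack centres of the finished pinwheel (x, y in mm): first pack (-30, -72.5) along x; then (72.5, -30) along y, (30, 72.5) along x, (-72.5, 30) along y, any pack in any of these three; 25 mm over the top; 5 mm gaps; 90 mm square chimney.
- first_pack_center (a point): The pack already on the board: willow stakes in a brown card sleeve, rigid, 140 x 55 x 50 mm high; the sleeve covers the middle 116 mm, the stake ends stick out in a slimmer block (47 x 42 mm). Site at its centre, x along its length, z up. Loose; it lies along the board's -y edge, one end at the (-x, -y) corner, and stays there.
- pack1_center (a point): Same make as first_pack: a 140 x 55 x 50 mm pack, point at its centre (half-way up, 25 mm above its underside), x along its 140 mm length, y across its 55 mm width, z up. 0.18 to 0.35 kg. Both ends are alike. It starts flat on the table, left of the board, the nearer of the two there.
- pack2_center (a point): Same make as first_pack: a 140 x 55 x 50 mm pack, point at its centre (half-way up, 25 mm above its underside), x along its 140 mm length, y across its 55 mm width, z up. 0.18 to 0.35 kg. Both ends are alike. It starts flat on the table, left of the board, the farther of the two there.
- pack3_center (a point): Same make as first_pack: a 140 x 55 x 50 mm pack, point at its centre (half-way up, 25 mm above its underside), x along its 140 mm length, y across its 55 mm width, z up. 0.18 to 0.35 kg. Both ends are alike. It starts flat on the table, right of the board.
- basket_center (a point): Bystander: small round willow basket, 110 mm across, 60 mm high; point 30 mm up on its axis.
- awl_center (a point): Bystander: awl lying on the table, wooden handle and steel spike, 145 mm long, 34 mm thick; point on its axis near the front end of the handle, 17 mm up, x towards the spike's tip.
- mug_center (a point): Bystander: white mug, 76 mm across, 85 mm high, handle at its y side; point at half height on its axis.

How it is judged:
At the end, for the whole second after the job is handed in: A pack lies flat in each of the four pinwheel places, the first pack in its own: centre within 10 mm along each board axis and 6 mm in height, length within 0.12 rad (7 degrees) of the place's direction, z within 0.1 rad of the board's (x of first_pack_center in the frame of board_top between -0.04 and -0.02 m and y of first_pack_center in the frame of board_top between -0.0825 and -0.0625 m and z of first_pack_center in the frame of board_top between 0.019 and 0.031 m and angle between the x axis of first_pack_center and the x axis of board_top, either way round below 0.12 rad and angle between the z axis of first_pack_center and the z axis of board_top, either way round below 0.1 rad and ((x of pack1_center in the frame of board_top between 0.0625 and 0.0825 m and y of pack1_center in the frame of board_top between -0.04 and -0.02 m and z of pack1_center in the frame of board_top between 0.019 and 0.031 m and angle between the x axis of pack1_center and the y axis of board_top, either way round below 0.12 rad and angle between the z axis of pack1_center and the z axis of board_top, either way round below 0.1 rad) or (x of pack2_center in the frame of board_top between 0.0625 and 0.0825 m and y of pack2_center in the frame of board_top between -0.04 and -0.02 m and z of pack2_center in the frame of board_top between 0.019 and 0.031 m and angle between the x axis of pack2_center and the y axis of board_top, either way round below 0.12 rad and angle between the z axis of pack2_center and the z axis of board_top, either way round below 0.1 rad) or (x of pack3_center in the frame of board_top between 0.0625 and 0.0825 m and y of pack3_center in the frame of board_top between -0.04 and -0.02 m and z of pack3_center in the frame of board_top between 0.019 and 0.031 m and angle between the x axis of pack3_center and the y axis of board_top, either way round below 0.12 rad and angle between the z axis of pack3_center and the z axis of board_top, either way round below 0.1 rad)) and ((x of pack1_center in the frame of board_top between 0.02 and 0.04 m and y of pack1_center in the frame of board_top between 0.0625 and 0.0825 m and z of pack1_center in the frame of board_top between 0.019 and 0.031 m and angle between the x axis of pack1_center and the x axis of board_top, either way round below 0.12 rad and angle between the z axis of pack1_center and the z axis of board_top, either way round below 0.1 rad) or (x of pack2_center in the frame of board_top between 0.02 and 0.04 m and y of pack2_center in the frame of board_top between 0.0625 and 0.0825 m and z of pack2_center in the frame of board_top between 0.019 and 0.031 m and angle between the x axis of pack2_center and the x axis of board_top, either way round below 0.12 rad and angle between the z axis of pack2_center and the z axis of board_top, either way round below 0.1 rad) or (x of pack3_center in the frame of board_top between 0.02 and 0.04 m and y of pack3_center in the frame of board_top between 0.0625 and 0.0825 m and z of pack3_center in the frame of board_top between 0.019 and 0.031 m and angle between the x axis of pack3_center and the x axis of board_top, either way round below 0.12 rad and angle between the z axis of pack3_center and the z axis of board_top, either way round below 0.1 rad)) and ((x of pack1_center in the frame of board_top between -0.0825 and -0.0625 m and y of pack1_center in the frame of board_top between 0.02 and 0.04 m and z of pack1_center in the frame of board_top between 0.019 and 0.031 m and angle between the x axis of pack1_center and the y axis of board_top, either way round below 0.12 rad and angle between the z axis of pack1_center and the z axis of board_top, either way round below 0.1 rad) or (x of pack2_center in the frame of board_top between -0.0825 and -0.0625 m and y of pack2_center in the frame of board_top between 0.02 and 0.04 m and z of pack2_center in the frame of board_top between 0.019 and 0.031 m and angle between the x axis of pack2_center and the y axis of board_top, either way round below 0.12 rad and angle between the z axis of pack2_center and the z axis of board_top, either way round below 0.1 rad) or (x of pack3_center in the frame of board_top between -0.0825 and -0.0625 m and y of pack3_center in the frame of board_top between 0.02 and 0.04 m and z of pack3_center in the frame of board_top between 0.019 and 0.031 m and angle between the x axis of pack3_center and the y axis of board_top, either way round below 0.12 rad and angle between the z axis of pack3_center and the z axis of board_top, either way round below 0.1 rad))); the robot touches nothing.
It fails at once if the basket is moved by more than 30 mm (distance of basket_center from where it was at the start of the episode above 0.03 m).
It fails at once if the awl is moved by more than 30 mm (distance of awl_center from where it was at the start of the episode above 0.03 m).
It fails at once if the mug is moved by more than 30 mm (distance of mug_center from where it was at the start of the episode above 0.03 m).
It also fails if it takes over 64 s, if anything falls off the work surface, if the arm or the gripper's body presses on something with over 40 N, if the wrist force passes 120 N, or if a joint passes its speed limit or range.

ROBOT

A 7-joint arm with a two-finger parallel gripper is mounted at the origin on the work surface. World frame = base frame: x ahead of the robot, y to its left, z up, the work surface at z = 0. Lengths are in m, angles in rad, forces in N, time in s.
With the tool pointing down it reaches from about 0.4 to 0.85 m from the base axis. Payload 10.4 kg.
Tool frame: the origin (TCP) lies at the very end of the fingers, on their centre line; the grasp point (between the pads) lies 19 mm behind it; x points along the fingers, z is the direction in which the jaws open and shut, and the axes are right-handed (so a half turn about x gives the same grasp; the last joint's range is limited). The gripper opens to 85 mm and grips with 20 to 120 N. Pads are 22 mm wide; open, the fingers measure 114 mm over their backs; the gripper's body (76 mm by 85 mm) begins 54 mm behind the grasp point. The pads swing forward as they close: fully open they stand 13 mm farther back than shut.
Start: joints at [-0.023, 0.332, -0.065, 1.46, 0.022, 1.35, -0.088], TCP at [0.625, 0, 0.231] pointing down, gripper open.
Joint ranges: [-2.6, 2.6], [-0.5, 2.12], [-1.47, 1.34], [0.16, 2.42], [-1.27, 4.41], [0.06, 2.06], [-2.6, 2.6]. Speed limits (rad/s): [2.22, 2.22, 2.79, 2.79, 3.14, 3.14, 3.14].

INTERFACE

Orientations are given as a unit quaternion [x, y, z, w].
In Python, from workcell import telemetry, viewer, manip, spot_in, mark_of gives the robot as it stands. The module is installed in compiled form; this text tells all that it offers.
- The arm moves only by the shell command python3 -m crank 'ROWS' [FORCE]. ROWS is JSON, a list of rows, each a list of 3 entries, a list of its own where there are three numbers: the closure, from 0 (fully open) to 1 (shut), then the shift along the world's x, y, z in cm, then the turn, a rotation vector about the world's x, y, z in rad. A call has 1 to 12 rows; each row shifts and turns the commanded pose from where the row before left it; what a row does not reach is not made up. A row lasts 1/12 s, in which the tool goes at most 41.7 mm and 7.16 degrees, less where a joint would pass 70% of its speed; a pose out of reach is approached as far as the arm can. A call with a gripper value outside its range is refused whole. The fingers move at their own pace and stop on an object; FORCE is the grip in N (left out, the last holds). Time passes only in rows, so rows that do not move let the fingers close. It gives the time, the measured TCP pose, the force and the opening at its end, in the units of the state.
- telemetry.get_obs(): the state, without advancing time (a new reading comes with each control period).
- viewer.camera(name): name is "scene" or "side" or "wrist"; returns a dict with "frame" (420x560x3 uint8, red, green, blue), "intrinsics" (3x3 intrinsics, pixels), "cam_to_world" (4x4, takes a point from camera to world coordinates). Camera axes: x right, y up, looking along -z (the intrinsics and any distortion apply to the point x, -y, -z); pixel columns grow to the right and rows downward; lengths in m; the calibration is good to about 2 mm. A picture is of the moment at which its call begins. There is no depth.
- manip.hand_in(): hands the job in, once; it reports no verdict.
Trained networks look in a picture, given as the dict that the camera call returned (one of the last four; its "shot" number tells which), for a name from the list of things; names that differ only in an ending like _2 or _b are one class to them, and where a whole thing is asked for, a point or a joint stands for the part that bears it (a point fixed in the world has none). Each returns a list of dicts, best first, with "conf" (0 to 1); they miss things now and then, are a little off and sometimes report something else, mostly with a low value. They report only what shows in the picture. A call takes as long as a camera call.
- spot_in(thing, picture): "location" ([x, y, z] in m, in the coordinates of the camera as it stood for that picture, good to about 4 mm: the middle of the surface that is visible of it).
- mark_of(thing, picture): "location" ([x, y, z] in m, in the coordinates of the camera as it stood for that picture, good to about 4 mm: a listed point, or the origin of a listed thing).
The state is a dict: "clock": time; "joint_pos": joint angles; "joint_velocities": joint speeds; "tau": joint torques, N m; "position": TCP position; "ee_rot": TCP orientation; "ft_force": force on the tool from outside, world axes, zero at the start; "torque": the same for the moment, N m; "grip_width": opening from 0.0 (shut) to 1.0 (fully open).
Only numpy, scipy, OpenCV 4.12 (cv2) and the standard library are available. Lean on these libraries where they do the work, as an engineer would, in place of code of your own. Each camera call takes 0.05 s, during which the arm holds its last target. There are 200 camera calls.

## Working session

There is one attempt and no reset: what is moved stays moved. The work goes in short steps, Python scripts to look and compute and a shell command to move; the robot and the scene stay as the last step left them, time stands still between calls to the robot, and variables do not carry over. Pictures are saved under pics/ and viewed, about 8 in all and at most 12, crops included, and the job is handed in when it is done.

```bash
mkdir -p pics
cat > h.py <<'E'
import numpy as np, cv2
from workcell import telemetry, viewer, manip, spot_in, mark_of
def cam(n): return viewer.camera(n)
def save(p,f): cv2.imwrite('pics/'+f, p['frame'][:,:,::-1])
def w(p,loc): 
    T=np.array(p['cam_to_world']); return T[:3,:3]@np.array(loc)+T[:3,3]
def proj(p,X):
    T=np.array(p['cam_to_world']); c=T[:3,:3].T@(np.array(X)-T[:3,3]); K=np.array(p['intrinsics'])
    v=K@np.array([c[0],-c[1],-c[2]]); return v[:2]/v[2]
def ray(p,uv,z):
    T=np.array(p['cam_to_world']); K=np.array(p['intrinsics'])
    d=np.linalg.inv(K)@np.array([uv[0],uv[1],1.]); d=T[:3,:3]@np.array([d[0],-d[1],-d[2]])
    return T[:3,3]+d*(z-T[2,3])/d[2]
E
python3 - <<'E'
from h import *
o=telemetry.get_obs();print(o['position'],o['ee_rot'],o['clock'],o['ft_force'])
for n in ['scene','side']:
    p=cam(n);save(p,n+'0.png')
    print(n,p['cam_to_world'][:3])
    for t in ['board_top','first_pack_center','pack1_center','pack3_center','basket_center','awl_center','mug_center']:
        for d in mark_of(t,p)[:5]: print(t,round(d['conf'],2),w(p,d['location']).round(3),proj(p,w(p,d['location'])).round())
p=cam('wrist');save(p,'wrist0.png')
for t in ['board_top','first_pack_center']:
    for d in mark_of(t,p)[:5]: print(t,round(d['conf'],2),w(p,d['location']).round(3),proj(p,w(p,d['location'])).round())
E
cd pics; python3 -c "
import cv2,numpy as np
a,b,c=[cv2.imread(f+'0.png') for f in('scene','side','wrist')]
"
```

```text
[6.24631098e-01 1.10351563e-05 2.30519104e-01] [-2.56444997e-05  7.07602993e-01 -7.15913694e-06  7.06610220e-01] 0.0 [ 0.58900377 -0.04428833 -0.29329383]
scene [[ 0.22248617 -0.79038017  0.57078814  1.14895714]
 [ 0.97493415  0.18146007 -0.12874641 -0.12894855]
 [-0.00181665  0.58512515  0.81094097  0.79449346]]
board_top 0.73 [ 0.556 -0.008  0.016] [273. 197.]
board_top 0.22 [ 0.557 -0.087  0.045] [239. 196.]
first_pack_center 0.89 [ 0.555 -0.086  0.046] [239. 195.]
pack1_center 0.66 [0.413 0.322 0.024] [384. 131.]
pack3_center 0.63 [ 0.521 -0.305  0.027] [142. 205.]
basket_center 0.86 [0.765 0.259 0.027] [417. 248.]
awl_center 0.67 [ 0.809 -0.041  0.018] [284. 297.]
mug_center 0.54 [0.763 0.259 0.025] [416. 247.]
side [[-0.95858172  0.12687402 -0.25499818  0.30168569]
 [-0.28393778 -0.49600678  0.82058309  0.92296465]
 [-0.02237015  0.85899957  0.51148736  0.67274361]]
board_top 0.69 [ 0.551 -0.01   0.021] [294. 236.]
first_pack_center 0.76 [ 0.559 -0.09   0.045] [299. 214.]
first_pack_center 0.48 [ 0.809 -0.037  0.019] [214. 220.]
pack1_center 0.83 [0.414 0.326 0.028] [317. 332.]
pack3_center 0.94 [ 0.517 -0.301  0.024] [326. 190.]
pack3_center 0.49 [ 0.558 -0.085  0.042] [299. 216.]
basket_center 0.82 [0.763 0.256 0.03 ] [180. 281.]
awl_center 0.71 [ 0.808 -0.037  0.019] [214. 220.]
mug_center 0.6 [ 0.558 -0.084  0.041] [299. 216.]
board_top 0.77 [ 0.56  -0.006  0.017] [214. 178.]
first_pack_center 0.86 [ 0.56  -0.082  0.041] [214. 260.]
first_pack_center 0.42 [ 0.558 -0.005  0.017] [212. 177.]
```

View pics/scene0.png

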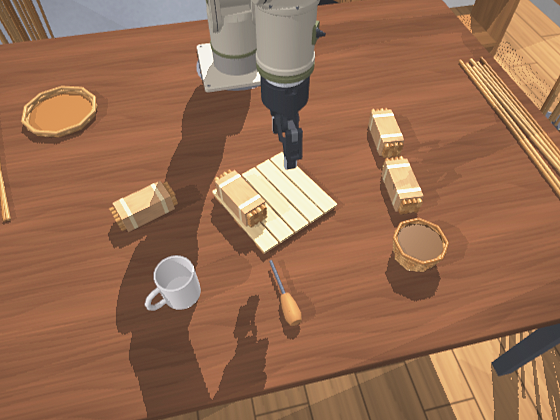

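View pics/wrist0.png

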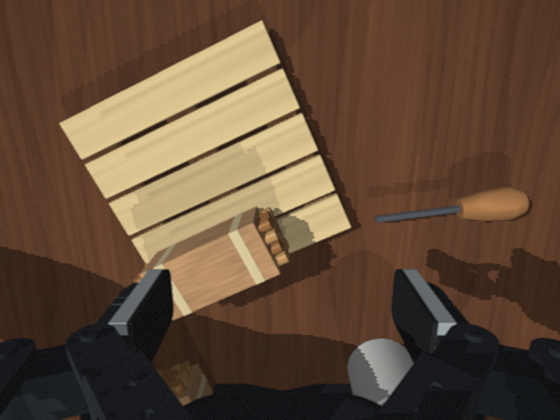

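Scene picture: board around (273,197), with the first pack on its left edge. The two left packs are at (385,130) and (402,183), pack3 at (143,205), basket (419,245), mug (175,283) and awl (287,297). Wrist picture: board corners at (262,22), (62,123) and (350,228). The pack lies along the lower edge, with its end flush at the left corner.

Run:
```python
from h import *
p=cam('wrist')
print(p['cam_to_world'].round(3))
g=cv2.cvtColor(p['frame'],cv2.COLOR_RGB2GRAY)
c=np.float32([[262,22],[62,123],[350,228]])[:,None]
c=cv2.cornerSubPix(g,c.copy(),(6,6),(-1,-1),(3,50,.01))[:,0]
print(c)
W=[ray(p,u,.018)[:2] for u in c]; print(np.round(W,4))
a,b,d=W
print('sides',np.linalg.norm(a-b),np.linalg.norm(a-d),'centre',(b+d)/2,'yaw x',np.arctan2(*(a-b)[::-1]),'yaw y-90',np.arctan2(*(a-d)[::-1])-np.pi/2)
print('center px->',ray(p,(280,210),.02))
for n in ['scene','side']:
    p=cam(n)
    for t in ['pack1_center','pack2_center','pack3_center','mug_center']:
        for f in (mark_of,spot_in):
            for e in f(t,p)[:4]: print(n,t,f.__name__,round(e['conf'],2),w(p,e['location']).round(3),proj(p,w(p,e['location'])).round())
    if n=='scene':
        cv2.imwrite('pics/left.png',cv2.resize(p['frame'][90:280,340:480,::-1],None,fx=3,fy=3,interpolation=2))
```

```text
[[ 1.    -0.001  0.     0.626]
 [ 0.001  0.958  0.288  0.075]
 [-0.001 -0.288  0.958  0.374]
 [ 0.     0.     0.     1.   ]]
[[261.42636   19.668474]
 [ 58.46485  122.782776]
 [351.0316   227.15623 ]]
[[ 0.6083  0.1341]
 [ 0.4179  0.0466]
 [ 0.696  -0.0565]]
sides 0.20954801112764654 0.2098416271437835 centre [ 0.55698234 -0.00497199] yaw x 0.4308834825168585 yaw y-90 0.43132004570260296
center px-> [ 0.62427423 -0.03778224  0.02      ]
scene pack1_center call 0.63 [0.414 0.322 0.022] [384. 132.]
scene pack1_center call 0.65 [0.432 0.312 0.047] [385. 130.]
scene pack2_center call 0.67 [0.592 0.296 0.025] [401. 184.]
scene pack2_center call 0.58 [0.608 0.283 0.05 ] [401. 183.]
scene pack2_center call 0.52 [ 0.574 -0.089  0.069] [239. 195.]
scene pack3_center call 0.88 [ 0.523 -0.302  0.024] [144. 206.]
scene pack3_center call 0.68 [ 0.535 -0.3    0.05 ] [142. 204.]
scene mug_center call 0.66 [ 0.743 -0.245  0.041] [176. 284.]
scene mug_center call 0.31 [ 0.809 -0.04   0.015] [284. 298.]
side pack1_center call 0.79 [0.417 0.327 0.029] [316. 331.]
side pack1_center call 0.85 [0.412 0.347 0.049] [316. 332.]
side pack2_center call 0.96 [0.588 0.297 0.022] [243. 308.]
side pack2_center call 0.93 [0.581 0.319 0.048] [242. 307.]
side pack2_center call 0.21 [ 0.509 -0.261  0.046] [326. 189.]
side pack3_center call 0.98 [ 0.515 -0.301  0.026] [327. 189.]
side pack3_center call 0.91 [ 0.51  -0.262  0.049] [326. 189.]
side mug_center call 0.95 [ 0.741 -0.238  0.041] [257. 186.]
side mug_center call 0.95 [ 0.736 -0.212  0.056] [255. 186.]
side mug_center call 0.22 [0.55  0.027 0.019] [291. 244.]
```

```bash
python3 -m crank '[[0,[-1.4,3.6,0.3],[0,0,0]],[0,[-1.4,3.6,0.3],[0,0,0]],[0,[-1.4,3.6,0.3],[0,0,0]],[0,[-1.4,3.6,0.3],[0,0,0]],[0,[-1.4,3.6,0.3],[0,0,0]],[0,[-1.4,3.6,0.3],[0,0,0]],[0,[-1.4,3.6,0.3],[0,0,0]],[0,[-1.4,3.6,0.3],[0,0,0]],[0,[-1.4,3.6,0.3],[0,0,0]],[0,[0,0,0],[0,0,0]],[0,[0,0,0],[0,0,0]]]' 60
python3 - <<'E'
from h import *
p=cam('wrist');save(p,'wl.png');np.savez('wl.npz',K=p['intrinsics'],T=p['cam_to_world'])
print(telemetry.get_obs()['position'])
for t in ['pack1_center','pack2_center','basket_center']:
    for e in mark_of(t,p)[:3]: print(t,round(e['conf'],2),w(p,e['location']).round(3),proj(p,w(p,e['location'])).round())
E
```

```text
clock: 2.82
position: [0.4975, 0.3267, 0.2585]
ee_rot: [-0.001, 0.707, 0.002, 0.707]
ft_force: [1.3, -0.2, -0.3]
grip_width: 0.999
[0.49875068 0.32447452 0.25828987]
pack1_center 0.75 [0.416 0.321 0.026] [201. 173.]
pack2_center 0.61 [0.591 0.297 0.025] [370. 197.]
basket_center 0.81 [0.766 0.26  0.027] [532. 232.]
```

View pics/wl.png

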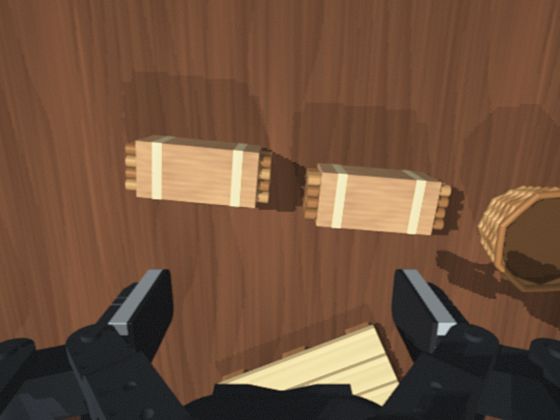

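Left packs: pack1's top face has corners of about (137,143), (260,152), (257,207) and (136,197). Pack2's are about (317,172), (437,181), (433,234) and (316,226). The basket is at the right edge, clear of both.

Run:
```python
from h import *
d=np.load('wl.npz');p=dict(intrinsics=d['K'],cam_to_world=d['T'])
print(d['T'][:3,3])
for n,c in [('p1',[(137,143),(260,152),(257,207),(136,197)]),('p2',[(317,172),(437,181),(433,234),(316,226)])]:
    W=np.array([ray(p,u,.05)[:2] for u in c])
    e=W[2]-W[3]; f=W[1]-W[0]; 
    print(n,W.mean(0).round(4),'len',np.linalg.norm(e),np.linalg.norm(f),'wid',np.linalg.norm(W[0]-W[3]),np.linalg.norm(W[1]-W[2]),'yaw',np.arctan2(e[1],e[0]),np.arctan2(f[1],f[0]))
```

```text
[0.49855406 0.40108721 0.40108853]
p1 [0.418  0.3243] len 0.11801202441494839 0.11494458488428311 wid 0.052737876287372955 0.05418683413936118 yaw -0.08007239962490197 -0.06709300829979103
p2 [0.5907 0.2969] len 0.11775633071229859 0.11579516025128235 wid 0.05472289373836626 0.05448135450205238 yaw -0.06602121801258924 -0.06979906218498352
```

```bash
python3 -m crank '[[0,[0.77,-0.23,-0.7],[0,0,0.12]],[0,[0.77,-0.23,-0.7],[0,0,0.12]],[0,[0.77,-0.23,-0.7],[0,0,0.12]],[0,[0.77,-0.23,-0.7],[0,0,0.12]],[0,[0.77,-0.23,-0.7],[0,0,0.12]],[0,[0.77,-0.23,-0.7],[0,0,0.12]],[0,[0.77,-0.23,-0.7],[0,0,0.12]],[0,[0.77,-0.23,-0.7],[0,0,0.12]],[0,[0.77,-0.23,-0.7],[0,0,0.12]],[0,[0.77,-0.23,-0.7],[0,0,0.12]],[0,[0.77,-0.23,-0.7],[0,0,0.12]],[0,[0.77,-0.23,-0.7],[0,0,0.12]]]'
python3 -m crank '[[0,[0,0,0],[0,0,0.063]],[0,[0,0,0],[0,0,0]],[0,[0,0,0],[0,0,0]]]'
cat >> h.py <<'E'
from scipy.spatial.transform import Rotation as R
def st():
    o=telemetry.get_obs(); r=R.from_quat(o['ee_rot']).as_matrix()
    print('t',round(o['clock'],2),'pos',np.round(o['position'],4),'jawyaw',round(np.arctan2(r[1,2],r[0,2]),3),'down',r[:,0].round(3),'grip',round(o['grip_width'],3),'F',np.round(o['ft_force'],1),'q',np.round(o['joint_pos'],2))
E
python3 - <<'E'
from h import *
st()
p=cam('wrist');save(p,'w2.png')
for t in ['pack2_center']:
    for e in mark_of(t,p)[:3]: print(t,round(e['conf'],2),w(p,e['location']).round(3),proj(p,w(p,e['location'])).round())
E
```

```text
clock: 4.02
position: [0.5925, 0.2946, 0.1739]
ee_rot: [-0.467, 0.531, 0.467, 0.531]
ft_force: [1.0, -0.3, -0.3]
grip_width: 1.0
clock: 4.27
position: [0.5919, 0.2953, 0.1743]
ee_rot: [-0.482, 0.518, 0.482, 0.518]
ft_force: [0.3, -0.6, 0.4]
grip_width: 0.997
t 4.27 pos [0.5919 0.2953 0.1743] jawyaw 1.499 down [-0. -0. -1.] grip 0.997 F [ 0.3 -0.6  0.4] q [-0.22  0.48 -0.43  1.41  0.2   1.29  0.84]
pack2_center 0.91 [0.593 0.291 0.024] [276. 187.]
```

```bash
python3 -m crank '[[0,[0,0,-3],[0,0,0]],[0,[0,0,-3],[0,0,0]],[0,[0,0,-3],[0,0,0]],[0,[0,0,-3],[0,0,0]],[0,[0,0,-2.5],[0,0,0]],[0,[0,0,-1.8],[0,0,0]],[0,[0,0,0],[0,0,0]],[1,[0,0,0],[0,0,0]],[1,[0,0,0],[0,0,0]],[1,[0,0,0],[0,0,0]],[1,[0,0,0],[0,0,0]],[1,[0,0,0],[0,0,0]]]' 70
python3 -m crank '[[1,[0,0,0],[0,0,0]],[1,[0,0,0],[0,0,0]],[1,[0,0,1],[0,0,0]],[1,[0,0,2],[0,0,0]],[1,[0,0,2.5],[0,0,0]],[1,[0,0,2.5],[0,0,0]],[1,[0,0,0],[0,0,0]],[1,[0,0,0],[0,0,0]]]'
python3 - <<'E'
from h import *
st()
p=cam('wrist');save(p,'w3.png')
for e in mark_of('pack2_center',p)[:3]: print(round(e['conf'],2),w(p,e['location']).round(4),proj(p,w(p,e['location'])).round())
E
```

```text
clock: 5.37
position: [0.5928, 0.297, 0.0138]
ee_rot: [-0.483, 0.516, 0.482, 0.518]
ft_force: [-0.8, -0.6, 6.4]
grip_width: 0.637
clock: 6.03
position: [0.5923, 0.2969, 0.0937]
ee_rot: [-0.483, 0.516, 0.482, 0.518]
ft_force: [-0.7, -0.3, -4.5]
grip_width: 0.635
t 6.03 pos [0.5923 0.2969 0.0937] jawyaw 1.503 down [ 0.003  0.002 -1.   ] grip 0.635 F [-0.7 -0.3 -4.5] q [-0.23  0.55 -0.42  1.49  0.23  1.15  0.82]
0.92 [0.592  0.2972 0.103 ] [280. 282.]
```

View pics/w3.png

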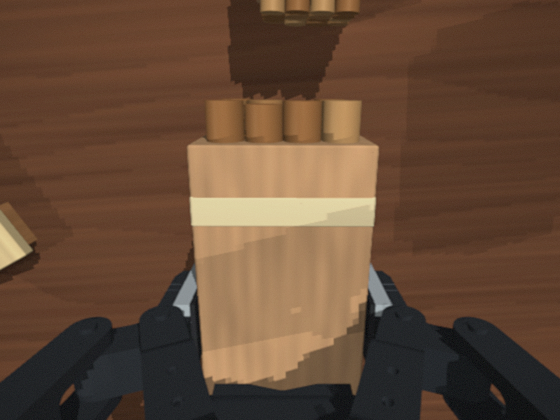

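Pack2 is held squarely: sleeve end at row 143, stakes at rows 100-140.

```bash
cat >> h.py <<'E'
BC=np.array([.557,-.005]);BY=.431
bx=np.array([np.cos(BY),np.sin(BY)]);by=np.array([-bx[1],bx[0]])
PL={'B':BC+.0725*bx-.03*by,'C':BC+.03*bx+.0725*by,'D':BC-.0725*bx+.03*by}
E
python3 - <<'E'
from h import *
p=cam('wrist'); print(telemetry.get_obs()['position'])
for r in (143,145): 
  e=ray(p,(283,r),.130); print(e, e[:2]+.058*np.array([.9977,-.068]))
print(p['cam_to_world'].round(3)); print(PL)
print(ray(p,(190,143),.13)-ray(p,(377,143),.13))
E
```

```text
[0.59060622 0.29584203 0.09005924]
[0.53225769 0.30122455 0.13      ] [0.59012429 0.29728055]
[0.53280349 0.30118838 0.13      ] [0.59067009 0.29724438]
[[ 0.067 -0.956 -0.287  0.519]
 [ 0.998  0.064  0.019  0.302]
 [ 0.001 -0.288  0.958  0.233]
 [ 0.     0.     0.     1.   ]]
{'B': array([ 0.63540315, -0.00196743]), 'C': array([0.55396743, 0.07340315]), 'D': array([ 0.47859685, -0.00803257])}
[-0.0034344  -0.05119965  0.        ]
```

```bash
python3 -m crank '[[1,[-0.62,-3.72,0.1],[0,0,0.083]],[1,[-0.62,-3.72,0.1],[0,0,0.083]],[1,[-0.62,-3.72,0.1],[0,0,0.083]],[1,[-0.62,-3.72,0],[0,0,0.083]],[1,[-0.62,-3.72,0],[0,0,0.083]],[1,[-0.62,-3.72,0],[0,0,0.083]],[1,[0,0,0],[0,0,0]],[1,[0,0,-2],[0,0,0]],[1,[0,0,0],[0,0,0]],[1,[0,0,0],[0,0,0]]]'
python3 - <<'E'
from h import *
st()
p=cam('wrist');save(p,'w4.png')
for e in mark_of('pack2_center',p)[:3]: print(round(e['conf'],2),w(p,e['location']).round(4))
st()
p=cam('scene')
for e in mark_of('pack2_center',p)[:3]: print(round(e['conf'],2),w(p,e['location']).round(4))
st()
E
```

```text
clock: 7.02
position: [0.5528, 0.0734, 0.0729]
ee_rot: [-0.594, 0.382, 0.596, 0.381]
ft_force: [-0.6, -0.2, -2.2]
grip_width: 0.631
t 7.02 pos [0.5528 0.0734 0.0729] jawyaw 2.001 down [-0.004  0.    -1.   ] grip 0.631 F [-0.6 -0.2 -2.2] q [ 0.18  0.37 -0.47  1.79  0.19  1.02  1.64]
0.61 [0.5529 0.0711 0.0825]
t 7.12 pos [0.5541 0.074  0.0744] jawyaw 2.002 down [-0.001  0.    -1.   ] grip 0.635 F [-0.1 -0.1 -2.6] q [ 0.18  0.37 -0.47  1.79  0.19  1.02  1.64]
0.91 [0.5567 0.07   0.0838]
t 7.22 pos [0.5545 0.074  0.0749] jawyaw 2.002 down [ 0.  0. -1.] grip 0.633 F [ 0.3  0.6 -2.3] q [ 0.18  0.37 -0.47  1.79  0.19  1.02  1.64]
```

View pics/w4.png

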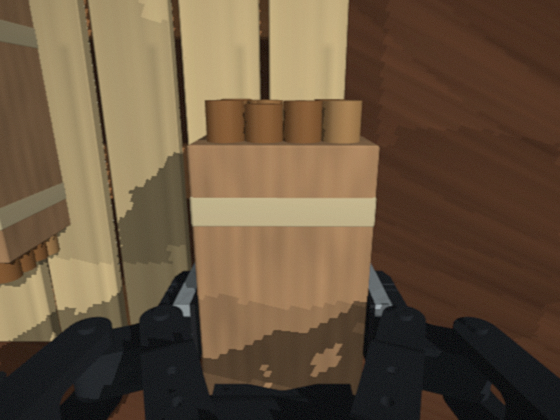

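The pack lines up with the slats; the board edge (column 346) is parallel to the pack's side. Next I lower it.

```bash
python3 -m crank '[[1,[0,0,-2],[0,0,0]],[1,[0,0,-1.5],[0,0,0]],[1,[0,0,-0.7],[0,0,0]],[1,[0,0,-0.2],[0,0,0]],[1,[0,0,0],[0,0,0]]]'
python3 -c "
from h import *
st()"
```

```text
clock: 7.63
position: [0.5542, 0.0735, 0.0314]
ee_rot: [-0.595, 0.382, 0.595, 0.381]
ft_force: [-4.5, -0.5, 4.6]
grip_width: 0.634
t 7.63 pos [0.5542 0.0735 0.0314] jawyaw 2.001 down [-0. -0. -1.] grip 0.634 F [-4.5 -0.5  4.6] q [ 0.17  0.43 -0.46  1.82  0.23  0.95  1.62]
```

```bash
python3 -m crank '[[0,[0,0,0],[0,0,0]],[0,[0,0,0],[0,0,0]],[0,[0,0,0],[0,0,0]],[0,[0,0,2],[0,0,0]],[0,[0,0,3],[0,0,0]],[0,[0,0,3],[0,0,0]],[0,[0,0,3],[0,0,0]],[0,[0,0,3],[0,0,0]],[0,[0,0,0],[0,0,0]],[0,[0,0,0],[0,0,0]]]'
python3 - <<'E'
from h import *
st()
p=cam('wrist');save(p,'w5.png')
for t in ['pack2_center','first_pack_center']:
    for e in mark_of(t,p)[:3]: print(t,round(e['conf'],2),w(p,e['location']).round(4))
E
```

```text
clock: 8.47
position: [0.5554, 0.0735, 0.1724]
ee_rot: [0.596, -0.381, -0.594, -0.383]
ft_force: [-0.2, 0.3, 0.4]
grip_width: 0.995
t 8.47 pos [0.5554 0.0735 0.1724] jawyaw 2.001 down [ 0.004  0.    -1.   ] grip 0.995 F [-0.2  0.3  0.4] q [ 0.21  0.27 -0.49  1.7   0.13  1.21  1.69]
pack2_center 0.77 [0.5525 0.0752 0.0398]
first_pack_center 0.81 [ 0.5614 -0.0829  0.0413]
```

```bash
python3 -m crank '[[0,[-1.66,3.56,0],[0,0,-0.072]],[0,[-1.66,3.56,0],[0,0,-0.072]],[0,[-1.66,3.56,0],[0,0,-0.072]],[0,[-1.66,3.56,0],[0,0,-0.072]],[0,[-1.66,3.56,0],[0,0,-0.072]],[0,[-1.66,3.56,0],[0,0,-0.072]],[0,[-1.66,3.56,0],[0,0,-0.072]],[0,[0,0,0],[0,0,0]],[0,[0,0,0],[0,0,0]]]'
python3 - <<'E'
from h import *
st()
p=cam('wrist')
for e in mark_of('pack1_center',p)[:3]: print(round(e['conf'],2),w(p,e['location']).round(4),proj(p,w(p,e['location'])).round())
for n in ('scene','side'):
  p=cam(n);save(p,n+'1.png')
  for t in ['pack2_center']:
    for e in mark_of(t,p)[:4]: print(n,t,round(e['conf'],2),w(p,e['location']).round(4))
st()
E
```

```text
clock: 9.37
position: [0.4359, 0.3246, 0.1692]
ee_rot: [-0.482, 0.517, 0.483, 0.516]
ft_force: [-0.0, -0.2, -0.3]
grip_width: 1.003
t 9.37 pos [0.4359 0.3246 0.1692] jawyaw 1.502 down [-0.002 -0.    -1.   ] grip 1.003 F [-0.  -0.2 -0.3] q [-0.19  0.26 -0.61  1.73  0.15  1.2   0.66]
0.63 [0.4176 0.3246 0.0238] [279. 165.]
scene pack2_center 0.93 [0.553  0.0734 0.0424]
scene pack2_center 0.49 [ 0.8077 -0.0419  0.0158]
t 9.67 pos [0.4387 0.3212 0.17  ] jawyaw 1.495 down [-0. -0. -1.] grip 0.999 F [ 0.4  0.2 -0.5] q [-0.19  0.25 -0.6   1.73  0.15  1.2   0.66]
```

View pics/side1.png

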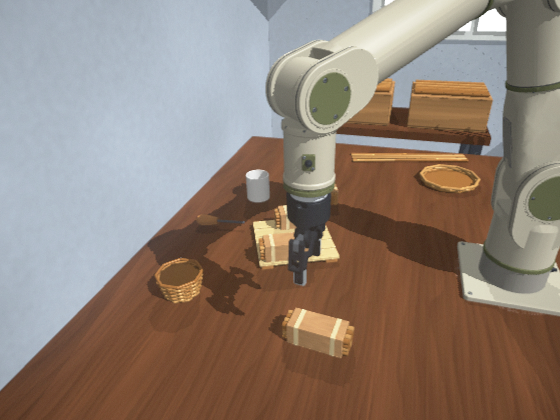

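Side view: pack2 lies on the board in its place (near (280,248)); pack1 (318,330) and the basket (180,280) are undisturbed. Now I descend on pack1.

```bash
python3 -m crank '[[0,[0,0,-3],[0,0,0]],[0,[0,0,-3],[0,0,0]],[0,[0,0,-3],[0,0,0]],[0,[0,0,-3],[0,0,0]],[0,[0,0,-2.2],[0,0,0]],[0,[0,0,-1.6],[0,0,0]],[0,[0,0,0],[0,0,0]],[1,[0,0,0],[0,0,0]],[1,[0,0,0],[0,0,0]],[1,[0,0,0],[0,0,0]],[1,[0,0,0],[0,0,0]],[1,[0,0,0],[0,0,0]]]' 90
python3 -m crank '[[1,[0,0,0],[0,0,0]],[1,[0,0,0],[0,0,0]],[1,[0,0,1],[0,0,0]],[1,[0,0,2],[0,0,0]],[1,[0,0,3],[0,0,0]],[1,[0,0,3],[0,0,0]],[1,[0,0,0],[0,0,0]],[1,[0,0,0],[0,0,0]]]'
python3 - <<'E'
from h import *
st()
p=cam('wrist');save(p,'w6.png')
for e in mark_of('pack1_center',p)[:3]: print(round(e['conf'],2),w(p,e['location']).round(4),proj(p,w(p,e['location'])).round())
st()
p=cam('side')
for e in mark_of('pack1_center',p)[:3]: print(round(e['conf'],2),w(p,e['location']).round(4),proj(p,w(p,e['location'])).round())
st()
E
```

```text
clock: 10.67
position: [0.4392, 0.323, 0.0142]
ee_rot: [-0.481, 0.517, 0.481, 0.519]
ft_force: [-1.2, -0.9, 6.5]
grip_width: 0.629
clock: 11.33
position: [0.439, 0.3231, 0.1046]
ee_rot: [-0.482, 0.517, 0.481, 0.52]
ft_force: [-0.2, -0.3, -3.8]
grip_width: 0.629
t 11.33 pos [0.439  0.3231 0.1046] jawyaw 1.497 down [ 0.004  0.002 -1.   ] grip 0.629 F [-0.2 -0.3 -3.8] q [-0.21  0.32 -0.59  1.8   0.21  1.07  0.62]
0.78 [0.4187 0.3258 0.115 ] [283. 235.]
t 11.43 pos [0.4376 0.3218 0.1019] jawyaw 1.497 down [-0.001 -0.001 -1.   ] grip 0.633 F [-0.4  0.6 -3.8] q [-0.21  0.33 -0.59  1.8   0.21  1.07  0.62]
0.84 [0.4154 0.3292 0.1162] [317. 300.]
t 11.53 pos [0.4373 0.3217 0.1011] jawyaw 1.497 down [-0.002 -0.001 -1.   ] grip 0.63 F [-0.8  0.7 -3.7] q [-0.21  0.33 -0.59  1.8   0.21  1.07  0.62]
```

View pics/w6.png

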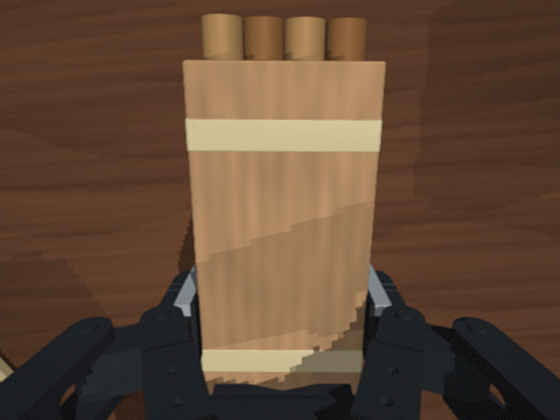

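Pack1 is held squarely; its sleeve end is at row 61, columns 184 to 385.

Run:
```python
from h import *
o=telemetry.get_obs();p=cam('wrist');P=np.array(o['position'])
r=R.from_quat(o['ee_rot']).as_matrix(); jy=np.arctan2(r[1,2],r[0,2]); ax=np.array([np.sin(jy),-np.cos(jy)])
from scipy.optimize import brentq
for a,b,row in [(184,385,61),(190,377,143)]:
    f=lambda z:np.linalg.norm(ray(p,(a,row),z)-ray(p,(b,row),z))-.055
    z=brentq(f,.05,.2); e=ray(p,((a+b)/2,row),z)
    z2=P[2]+.0395; e2=ray(p,((a+b)/2,row),z2)
    print('z-TCP',z-P[2],'end along',(e[:2]-P[:2])@ax,(e2[:2]-P[:2])@ax)
print(PL['D'],-by)
```

```text
z-TCP 0.033259142503341416 end along -0.08033000198376611 -0.07986403920670425
z-TCP 0.031988045666363124 end along -0.05783842046200939 -0.05881017890815338
[ 0.47859685 -0.00803257] [ 0.41777956 -0.90854842]
```

```bash
python3 -m crank '[[1,[0.5,-3.5,0.4],[0,0,-0.1067]],[1,[0.5,-3.5,0.4],[0,0,-0.1067]],[1,[0.5,-3.5,0.4],[0,0,-0.1067]],[1,[0.5,-3.5,0.4],[0,0,-0.1067]],[1,[0.5,-3.5,0.4],[0,0,-0.1067]],[1,[0.5,-3.5,0],[0,0,-0.1067]],[1,[0.5,-3.5,0],[0,0,-0.1067]],[1,[0.5,-3.5,0],[0,0,-0.1067]],[1,[0.5,-3.5,0],[0,0,-0.1067]],[1,[0.5,-3.5,0],[0,0,-0.1067]],[1,[0,0,0],[0,0,0]],[1,[0,0,0],[0,0,0]]]'
python3 - <<'E'
from h import *
st()
p=cam('wrist');save(p,'w7.png')
for e in mark_of('pack1_center',p)[:3]: print(round(e['conf'],2),w(p,e['location']).round(4),proj(p,w(p,e['location'])).round())
st()
p=cam('scene');
for e in mark_of('pack1_center',p)[:3]: print(round(e['conf'],2),w(p,e['location']).round(4),proj(p,w(p,e['location'])).round())
st()
E
```

```text
clock: 12.58
position: [0.4875, -0.0297, 0.1215]
ee_rot: [-0.149, 0.692, 0.15, 0.691]
ft_force: [0.2, 1.1, -3.4]
grip_width: 0.631
t 12.58 pos [ 0.4875 -0.0297  0.1215] jawyaw 0.426 down [-0.002 -0.    -1.   ] grip 0.631 F [ 0.2  1.1 -3.4] q [ 0.21  0.14 -0.26  1.94  0.04  1.07  0.36]
0.74 [ 0.4813 -0.0046  0.1324] [290. 227.]
t 12.68 pos [ 0.4876 -0.0268  0.1217] jawyaw 0.431 down [-0.001  0.001 -1.   ] grip 0.629 F [-0.1  0.7 -3.6] q [ 0.2   0.14 -0.26  1.94  0.04  1.07  0.36]
0.59 [ 0.4749 -0.0085  0.1322] [264. 137.]
t 12.78 pos [ 0.4878 -0.0262  0.122 ] jawyaw 0.433 down [-0.001  0.    -1.   ] grip 0.63 F [ 0.3  0.4 -2.8] q [ 0.2   0.14 -0.26  1.94  0.04  1.07  0.36]
```

View pics/w7.png

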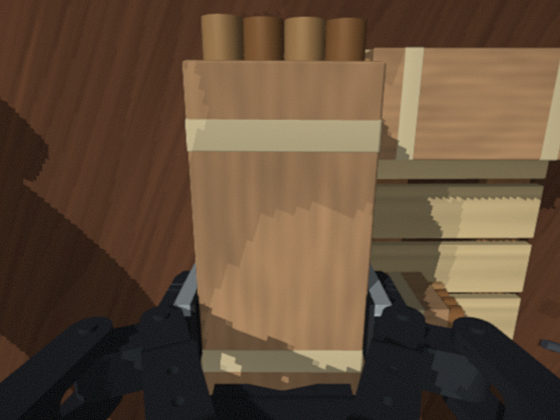

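Run:
```python
from h import *
st();p=cam('wrist')
def bc(u,z): d=ray(p,u,z)[:2]-BC; return (np.array([d@bx,d@by])*1e3).round(1)
print('inner side y (45):',bc((395,159),.068),bc((540,159),.068),'mid x(30):',bc((487,100),.068), 'far side(100)',bc((500,49),.068))
print('board right edge (105)', bc((520,320),.018),bc((543,200),.018))
```

```text
t 12.78 pos [ 0.4878 -0.0262  0.122 ] jawyaw 0.433 down [-0.001  0.    -1.   ] grip 0.63 F [ 0.3  0.4 -2.8] q [ 0.2   0.14 -0.26  1.94  0.04  1.07  0.36]
inner side y (45): [-10.6  49.6] [66.1 49.9] mid x(30): [33.3 79.8] far side(100) [ 35.8 103.8]
board right edge (105) [110.2 -81.5] [108.5  13.1]
```

Run:
```python
from h import *
for i in range(4):
    p=cam('wrist')
    def bc(u,z): d=ray(p,u,z)[:2]-BC; return (np.array([d@bx,d@by])*1e3).round(1)
    print(p['cam_to_world'][:3,3].round(4),bc((460,159),.068),'edge',bc((528,270),.018),'gaps',[bc((450,r),.018) for r in (181,240,292)])
save(p,'w8.png')
g=p['frame'].mean(2)
print([int(x) for x in g[160:330,500]])
st()
```

```text
[0.4584 0.0414 0.2647] [23.9 49.6] edge [108.5 -40. ] gaps [array([43.2, 26.1]), array([ 48.8, -16.7]), array([ 54.2, -58. ])]
[0.4584 0.0412 0.2648] [24.  49.4] edge [108.6 -40.3] gaps [array([43.2, 25.8]), array([ 48.9, -17. ]), array([ 54.3, -58.3])]
[0.4585 0.041  0.2648] [24.  49.1] edge [108.6 -40.6] gaps [array([43.2, 25.5]), array([ 48.9, -17.3]), array([ 54.3, -58.7])]
[0.4585 0.0409 0.2649] [24.  48.9] edge [108.5 -40.9] gaps [array([43.2, 25.3]), array([ 48.8, -17.6]), array([ 54.2, -58.9])]
[132, 133, 129, 125, 113, 89, 91, 94, 95, 96, 97, 96, 98, 96, 96, 98, 95, 100, 96, 97, 99, 99, 89, 65, 52, 51, 51, 57, 62, 66, 72, 85, 97, 97, 97, 98, 99, 102, 98, 99, 92, 104, 134, 149, 151, 151, 156, 155, 157, 158, 157, 158, 157, 156, 156, 155, 153, 152, 152, 151, 152, 152, 151, 153, 153, 152, 154, 155, 158, 156, 160, 160, 159, 160, 163, 165, 164, 161, 163, 166, 161, 139, 77, 54, 66, 92, 108, 107, 124, 154, 160, 160, 163, 165, 167, 167, 163, 162, 158, 154, 150, 151, 154, 155, 154, 158, 156, 159, 158, 155, 154, 155, 155, 153, 152, 150, 148, 152, 152, 150, 153, 152, 153, 155, 155, 159, 158, 161, 161, 159, 161, 163, 164, 163, 155, 109, 73, 100, 107, 107, 109, 122, 151, 158, 160, 161, 163, 164, 165, 160, 157, 154, 148, 149, 151, 151, 153, 156, 154, 156, 152, 152, 151, 152, 149, 150, 147, 150, 151, 138]
t 13.03 pos [ 0.488  -0.027   0.1223] jawyaw 0.431 down [ 0.  0. -1.] grip 0.631 F [ 0.1 -0.7 -3.8] q [ 0.2   0.14 -0.26  1.93  0.04  1.07  0.36]
```

Relative to the board, pack2 reads correctly: the pack and the board share the same ~4 mm bias in this view. I go on and lower pack1.

```bash
python3 -m crank '[[1,[0,0,-3],[0,0,0]],[1,[0,0,-2],[0,0,0]],[1,[0,0,-1.2],[0,0,0]],[1,[0,0,0],[0,0,0]],[1,[0,0,0],[0,0,0]]]'
python3 - <<'E'
from h import *
st();p=cam('wrist');save(p,'w9.png')
E
```

```text
clock: 13.45
position: [0.4878, -0.0274, 0.0602]
ee_rot: [-0.151, 0.691, 0.151, 0.69]
ft_force: [1.2, 0.1, -2.8]
grip_width: 0.628
t 13.45 pos [ 0.4878 -0.0274  0.0602] jawyaw 0.43 down [-0.001  0.    -1.   ] grip 0.628 F [ 1.2  0.1 -2.8] q [ 0.2   0.23 -0.26  1.99  0.07  0.94  0.34]
```

View pics/w9.png

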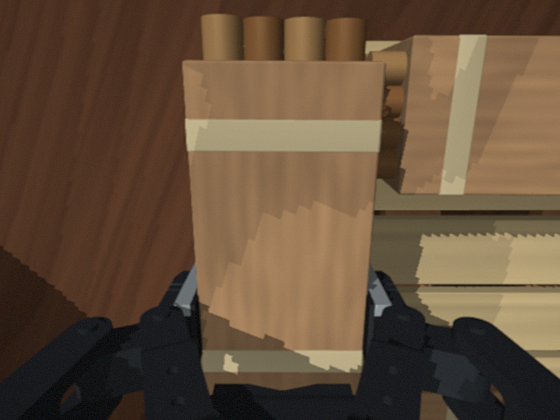

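Pack2's stake ends (columns 375-405) sit beside the held pack without contact force, so I continue down.

```bash
python3 -m crank '[[1,[0,0,-1.5],[0,0,0]],[1,[0,0,-1],[0,0,0]],[1,[0,0,-0.5],[0,0,0]],[1,[0,0,0],[0,0,0]],[1,[0,0,0],[0,0,0]]]'
python3 -c "
from h import *
st()"
```

```text
clock: 13.92
position: [0.4883, -0.0276, 0.0321]
ee_rot: [-0.151, 0.691, 0.151, 0.691]
ft_force: [-9.0, -0.4, 17.0]
grip_width: 0.629
t 13.92 pos [ 0.4883 -0.0276  0.0321] jawyaw 0.43 down [ 0. -0. -1.] grip 0.629 F [-9.  -0.4 17. ] q [ 0.19  0.27 -0.25  2.01  0.09  0.88  0.32]
```

```bash
python3 -m crank '[[0,[0,0,0],[0,0,0]],[0,[0,0,0],[0,0,0]],[0,[0,0,0],[0,0,0]],[0,[0,0,2],[0,0,0]],[0,[0,0,3],[0,0,0]],[0,[0,0,3],[0,0,0]],[0,[0,0,3],[0,0,0]],[0,[0,0,3],[0,0,0]],[0,[0,0,3],[0,0,0]],[0,[0,0,0],[0,0,0]]]'
python3 -m crank '[[0,[0.5,-3.5,0.8],[0,0,-0.072]],[0,[0.5,-3.5,0.8],[0,0,-0.072]],[0,[0.5,-3.5,0.8],[0,0,-0.072]],[0,[0.5,-3.5,0.8],[0,0,-0.072]],[0,[0.5,-3.5,0.8],[0,0,-0.072]],[0,[0.5,-3.5,0.8],[0,0,-0.071]],[0,[0,0,0],[0,0,0]],[0,[0,0,0],[0,0,0]],[0,[0,0,0],[0,0,0]]]'
python3 - <<'E'
from h import *
st()
p=cam('wrist');save(p,'w10.png');np.savez('w10.npz',K=p['intrinsics'],T=p['cam_to_world'])
for e in mark_of('pack3_center',p)[:3]: print(round(e['conf'],2),w(p,e['location']).round(4),proj(p,w(p,e['location'])).round())
E
```

```text
clock: 14.75
position: [0.4909, -0.0275, 0.2065]
ee_rot: [-0.152, 0.688, 0.15, 0.694]
ft_force: [1.0, 0.3, 0.2]
grip_width: 1.0
clock: 15.5
position: [0.5181, -0.237, 0.2479]
ee_rot: [0.0, 0.707, 0.0, 0.707]
ft_force: [0.3, 0.2, -0.2]
grip_width: 0.997
t 15.5 pos [ 0.5181 -0.237   0.2479] jawyaw -0.0 down [-0.     0.001 -1.   ] grip 0.997 F [ 0.3  0.2 -0.2] q [ 0.4   0.2  -0.06  1.59  0.01  1.35  0.34]
0.59 [ 0.5193 -0.3013  0.0279] [282. 232.]
```

View pics/w10.png

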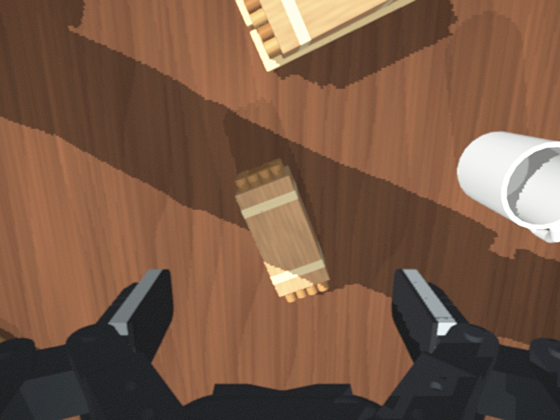

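Pack3 in the wrist view: sleeve top corners are about (237,197), (289,177), (328,275) and (277,296). The mug (500,185) is well clear.

Run:
```python
from h import *
d=np.load('w10.npz');p=dict(intrinsics=d['K'],cam_to_world=d['T'])
W=np.array([ray(p,u,.05)[:2] for u in [(237,197),(289,177),(328,275),(277,296)]])
for a,b in [(0,3),(1,2)]:
    e=W[a]-W[b]; print(np.linalg.norm(e),np.arctan2(e[1],e[0]))
print(W.round(3),W.mean(0),np.linalg.norm(W[0]-W[1]),np.linalg.norm(W[2]-W[3]),PL['B'])
```

```text
0.11169449642580472 1.9124635152870066
0.10829366153411389 1.9476341338868686
[[ 0.477 -0.258]
 [ 0.526 -0.238]
 [ 0.566 -0.339]
 [ 0.514 -0.363]] [ 0.52060005 -0.29941688] 0.052639266843301606 0.05666248328036227 [ 0.63540315 -0.00196743]
```

```bash
python3 -m crank '[[0,[-0.13,-1.05,-2],[0,0,0.09]],[0,[-0.13,-1.05,-2],[0,0,0.09]],[0,[-0.13,-1.05,-2],[0,0,0.09]],[0,[-0.13,-1.05,-2],[0,0,0.09]],[0,[0,0,-3],[0,0,0]],[0,[0,0,-3],[0,0,0]],[0,[0,0,0],[0,0,0]],[0,[0,0,0],[0,0,0]]]'
python3 - <<'E'
from h import *
st()
p=cam('wrist');save(p,'w11.png')
for e in mark_of('pack3_center',p)[:3]: print(round(e['conf'],2),w(p,e['location']).round(4),proj(p,w(p,e['location'])).round())
E
```

```text
clock: 16.27
position: [0.5122, -0.2781, 0.1076]
ee_rot: [-0.126, 0.696, 0.128, 0.695]
ft_force: [0.1, -0.6, 1.0]
grip_width: 0.998
t 16.27 pos [ 0.5122 -0.2781  0.1076] jawyaw 0.361 down [-0.003  0.002 -1.   ] grip 0.998 F [ 0.1 -0.6  1. ] q [ 0.48  0.34 -0.07  1.72  0.03  1.09  0.76]
0.89 [ 0.5194 -0.3019  0.027 ] [277. 252.]
```

```bash
python3 -m crank '[[0,[0,0,-3],[0,0,0]],[0,[0,0,-3],[0,0,0]],[0,[0,0,-2.2],[0,0,0]],[0,[0,0,-1.4],[0,0,0]],[0,[0,0,0],[0,0,0]],[1,[0,0,0],[0,0,0]],[1,[0,0,0],[0,0,0]],[1,[0,0,0],[0,0,0]],[1,[0,0,0],[0,0,0]],[1,[0,0,0],[0,0,0]],[1,[0,0,0],[0,0,0]],[1,[0,0,0],[0,0,0]]]' 90
python3 -m crank '[[1,[0,0,1],[0,0,0]],[1,[0,0,2],[0,0,0]],[1,[0,0,3],[0,0,0]],[1,[0,0,3],[0,0,0]],[1,[0,0,2],[0,0,0]],[1,[0,0,0],[0,0,0]],[1,[0,0,0],[0,0,0]]]'
python3 - <<'E'
from h import *
st()
p=cam('wrist');save(p,'w12.png')
for e in mark_of('pack3_center',p)[:3]: print(round(e['conf'],2),w(p,e['location']).round(4),proj(p,w(p,e['location'])).round())
st()
g=p['frame'].astype(int)
print('col',[tuple(map(int,g[r,285])) for r in range(0,190,6)])
E
```

```text
clock: 17.37
position: [0.5144, -0.2803, 0.015]
ee_rot: [-0.127, 0.695, 0.125, 0.697]
ft_force: [-1.7, -0.5, 6.4]
grip_width: 0.631
clock: 17.95
position: [0.5135, -0.2799, 0.1244]
ee_rot: [-0.127, 0.695, 0.126, 0.697]
ft_force: [-0.0, 0.6, -4.2]
grip_width: 0.632
t 17.95 pos [ 0.5135 -0.2799  0.1244] jawyaw 0.359 down [ 0.003 -0.001 -1.   ] grip 0.632 F [-0.   0.6 -4.2] q [ 0.48  0.32 -0.07  1.7   0.03  1.11  0.76]
0.76 [ 0.5235 -0.2993  0.1373] [284. 338.]
t 18.05 pos [ 0.5121 -0.2792  0.1216] jawyaw 0.359 down [-0.001  0.001 -1.   ] grip 0.63 F [-0.2 -0.2 -3.3] q [ 0.48  0.33 -0.07  1.7   0.03  1.11  0.76]
col [(128, 86, 60), (130, 87, 63), (132, 87, 63), (135, 90, 65), (139, 92, 65), (138, 92, 66), (141, 94, 67), (139, 93, 66), (136, 91, 64), (139, 94, 66), (140, 94, 66), (108, 72, 53), (85, 57, 43), (84, 56, 41), (85, 58, 43), (84, 56, 42), (80, 56, 37), (85, 59, 45), (93, 62, 43), (95, 64, 45), (93, 64, 48), (98, 67, 47), (100, 68, 49), (99, 64, 46), (103, 69, 51), (100, 66, 48), (97, 66, 47), (110, 85, 59), (98, 69, 43), (104, 77, 49), (121, 91, 60), (113, 84, 53)]
```

View pics/w12.png

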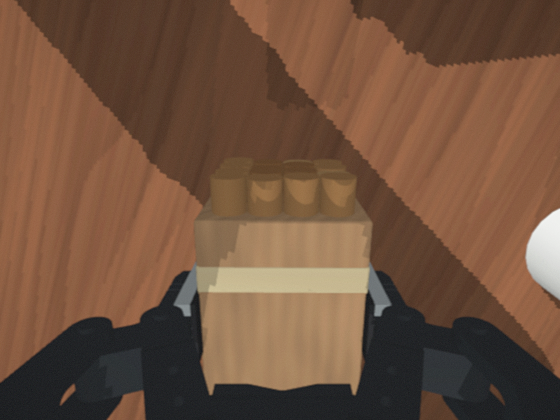

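Pack3 is held; its sleeve end edge is at row ~220 (columns 197-371).

Run:
```python
from h import *
o=telemetry.get_obs();p=cam('wrist');P=np.array(o['position'])
r=R.from_quat(o['ee_rot']).as_matrix(); jy=np.arctan2(r[1,2],r[0,2]); ax=np.array([np.sin(jy),-np.cos(jy)])
from scipy.optimize import brentq
for a,b,row in [(197,371,221),(190,377,143)]:
    f=lambda z:np.linalg.norm(ray(p,(a,row),z)-ray(p,(b,row),z))-.055
    z=brentq(f,.05,.2); e=ray(p,((a+b)/2,row),z); e2=ray(p,((a+b)/2,row),P[2]+.036)
    print('z-TCP',z-P[2],'end along',(e[:2]-P[:2])@ax,(e2[:2]-P[:2])@ax)
st()
for n in ('side','scene'):
  p=cam(n)
  for e in mark_of('pack3_center',p)[:2]: print(n,round(e['conf'],2),w(p,e['location']).round(4))
  print(w(p,e['location'])[:2]*0+telemetry.get_obs()['position'][:2])
print(by)
```

```text
z-TCP 0.03076013964877486 end along -0.0347658391017722 -0.036592625078637794
z-TCP 0.031954850928938516 end along -0.05945375273303714 -0.0599771489768757
t 18.1 pos [ 0.512  -0.2792  0.1212] jawyaw 0.359 down [-0.002  0.001 -1.   ] grip 0.633 F [-0.   0.2 -2.9] q [ 0.48  0.33 -0.07  1.7   0.03  1.11  0.76]
side 0.87 [ 0.5157 -0.299   0.13  ]
side 0.2 [0.7612 0.2584 0.0287]
[ 0.51203946 -0.27923708]
scene 0.83 [ 0.524  -0.2984  0.1323]
scene 0.69 [0.7632 0.2586 0.03  ]
[ 0.51233465 -0.27932776]
[-0.41777956  0.90854842]
```

```bash
python3 -m crank '[[1,[1.26,3.31,0],[0,0,0.008]],[1,[1.26,3.31,0],[0,0,0.008]],[1,[1.26,3.31,0],[0,0,0.008]],[1,[1.26,3.31,0],[0,0,0.008]],[1,[1.26,3.31,0],[0,0,0.008]],[1,[1.26,3.31,0],[0,0,0.008]],[1,[1.26,3.31,0],[0,0,0.008]],[1,[1.26,3.31,0],[0,0,0.008]],[1,[1.28,3.32,0],[0,0,0.008]],[1,[0,0,-2],[0,0,0]],[1,[0,0,-1.5],[0,0,0]],[1,[0,0,0],[0,0,0]]]'
python3 - <<'E'
from h import *
p=cam('side');p=cam('side');st()
p=cam('wrist');save(p,'w13.png')
p=cam('scene')
cv2.imwrite('pics/s13.png',cv2.resize(p['frame'][130:270,190:360,::-1],None,fx=4,fy=4,interpolation=2))
a=cv2.imread('pics/w13.png');b=cv2.imread('pics/s13.png');b=cv2.resize(b,(int(b.shape[1]*420/b.shape[0]),420))
m=np.hstack([a,b]);m=cv2.resize(m,(800,int(m.shape[0]*800/m.shape[1])));cv2.imwrite('pics/m13.png',m)
E
```

```text
clock: 19.3
position: [0.6242, 0.019, 0.0834]
ee_rot: [-0.151, 0.693, 0.152, 0.689]
ft_force: [-0.7, -0.6, -3.6]
grip_width: 0.629
t 19.4 pos [0.6259 0.018  0.0868] jawyaw 0.43 down [-0.002 -0.    -1.   ] grip 0.634 F [-0.9 -0.7 -1.9] q [ 0.07  0.46 -0.22  1.61  0.11  1.09  0.25]
```

View pics/m13.png

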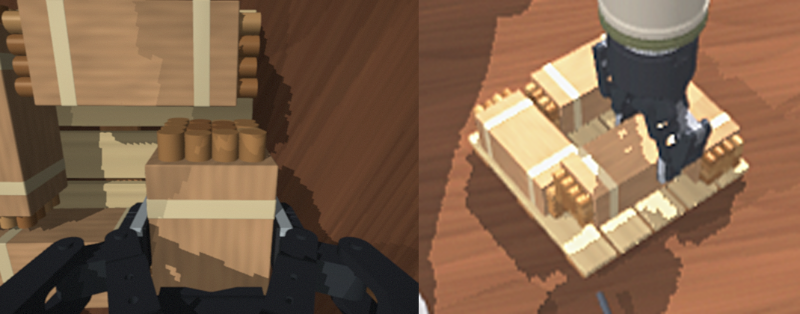

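The composite shows pack3 hanging over the right slot, parallel to the board, and its stake ends stop short of pack2. Pack1 and the first pack look well placed. I lower it in two steps.

```bash
python3 -m crank '[[1,[0,0,-1.5],[0,0,0]],[1,[0,0,-1.5],[0,0,0]],[1,[0,0,0],[0,0,0]],[1,[0,0,0],[0,0,0]]]'
python3 -c "
from h import *
st()"
```

```text
clock: 19.83
position: [0.6263, 0.018, 0.0578]
ee_rot: [-0.151, 0.691, 0.151, 0.691]
ft_force: [0.6, 0.6, -2.3]
grip_width: 0.627
t 19.83 pos [0.6263 0.018  0.0578] jawyaw 0.43 down [-0. -0. -1.] grip 0.627 F [ 0.6  0.6 -2.3] q [ 0.07  0.49 -0.22  1.63  0.12  1.03  0.24]
```

```bash
python3 -m crank '[[1,[0,0,-1.5],[0,0,0]],[1,[0,0,-0.7],[0,0,0]],[1,[0,0,-0.3],[0,0,0]],[1,[0,0,0],[0,0,0]],[1,[0,0,0],[0,0,0]]]'
python3 -m crank '[[0,[0,0,0],[0,0,0]],[0,[0,0,0],[0,0,0]],[0,[0,0,0],[0,0,0]],[0,[0,0,2],[0,0,0]],[0,[0,0,3],[0,0,0]],[0,[0,0,3],[0,0,0]],[0,[0,0,3],[0,0,0]],[0,[0,0,3],[0,0,0]],[0,[0,0,3],[0,0,0]],[0,[0,0,0],[0,0,0]]]'
python3 -m crank '[[0,[0,-2,2],[0,0,-0.1]],[0,[0,-2,2],[0,0,-0.1]],[0,[0,-1,1],[0,0,-0.1]],[0,[0,0,0],[0,0,-0.1]],[0,[0,0,0],[0,0,0]],[0,[0,0,0],[0,0,0]],[0,[0,0,0],[0,0,0]]]'
python3 - <<'E'
from h import *
st()
for n in ('wrist','scene','side'):
  p=cam(n)
  if n=='wrist':save(p,'w14.png');np.savez('w14.npz',K=p['intrinsics'],T=p['cam_to_world'])
  for t in ['board_top','first_pack_center','pack1_center','pack2_center','pack3_center']:
    for e in mark_of(t,p)[:4]:
      X=w(p,e['location']);d=X[:2]-BC
      print(n,t,round(e['conf'],2),'board',round(1e3*(d@bx),1),round(1e3*(d@by),1),round(1e3*X[2]-18,1))
E
```

```text
clock: 20.25
position: [0.6269, 0.0184, 0.0333]
ee_rot: [-0.151, 0.69, 0.151, 0.691]
ft_force: [-0.9, -0.1, -2.0]
grip_width: 0.63
clock: 21.08
position: [0.6292, 0.0188, 0.2097]
ee_rot: [-0.152, 0.687, 0.151, 0.694]
ft_force: [0.5, -0.9, 0.1]
grip_width: 0.995
clock: 21.67
position: [0.6262, -0.0308, 0.2518]
ee_rot: [-0.012, 0.707, 0.013, 0.707]
ft_force: [-0.1, 0.6, -0.5]
grip_width: 1.0
t 21.67 pos [ 0.6262 -0.0308  0.2518] jawyaw 0.035 down [-0.001  0.    -1.   ] grip 1.0 F [-0.1  0.6 -0.5] q [ 0.09  0.33 -0.15  1.42  0.05  1.39 -0.02]
wrist board_top 0.59 board 1.2 -1.0 0.0
wrist pack1_center 0.65 board -68.1 32.6 26.7
wrist pack2_center 0.7 board 31.1 72.7 25.0
wrist pack3_center 0.7 board 72.9 -30.7 25.0
scene first_pack_center 0.62 board -36.2 -73.9 27.2
scene pack1_center 0.72 board -74.0 29.5 22.7
scene pack2_center 0.63 board 31.0 71.1 24.6
scene pack3_center 0.85 board 74.4 -30.1 26.8
side board_top 0.74 board -2.7 -0.4 0.2
side board_top 0.51 board -31.7 -73.8 25.2
side first_pack_center 0.95 board -31.3 -75.7 23.0
side pack1_center 0.69 board -73.7 36.1 27.4
side pack2_center 0.97 board 23.4 75.4 22.4
side pack3_center 0.87 board 70.5 -27.5 25.9
```

Run:
```python
from h import *
p=cam('scene')
for t in ['first_pack_center','basket_center','awl_center','mug_center']:
    for e in mark_of(t,p)[:1]: print(t,round(e['conf'],2),w(p,e['location']).round(3))
print(manip.hand_in()); st()
```

```text
first_pack_center 0.76 [ 0.555 -0.088  0.045]
basket_center 0.94 [0.766 0.257 0.028]
awl_center 0.93 [ 0.808 -0.043  0.014]
mug_center 0.62 [ 0.739 -0.242  0.042]
the job is handed in; nothing more can be done
None
the job is handed in; nothing more can be done
```

I brought all three packs to the board and handed the job in at about 22 s of the 64 s. No verdict is reported, but the last camera checks put all four packs within tolerance. Pack2 went to (30, 72.5), pack1 to (-72.5, 30) and pack3 to (72.5, -30).

**Last checks:** these are averages over three cameras, in mm in the board frame. Heights came out 22–27 mm over the board, against 25 mm.

| Pack | Measured (x, y) | Place (x, y) |
|---|---|---|
| pack1 | (-72, 33) | (-72.5, 30) |
| pack2 | (28.5, 73) | (30, 72.5) |
| pack3 | (73, -29) | (72.5, -30) |
| first pack | (-34, -75), two cameras | (-30, -72.5) |

- **First pack:** its position in the world matched the start, within 2 mm.
- **Basket, awl and mug:** all were within a few mm of where they began.
- **Gripper:** it was open, about 0.25 m up and clear of everything at hand-in.

**What disagreed or was not checked:**
- Single camera readings scattered by up to about 7 mm. The side camera gave pack2 x = 23 and pack1 y = 36, which the other two cameras did not support.
- One wrist view showed a shared offset of about 4 mm on both the board and pack2, so I took it as camera bias.
- I did not view the final picture, because the viewer's limit of 12 was reached. The packs' final angles rest on the commanded jaw angle and on views taken before release. The final position checks are network readings only.

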